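# Hang the rear lamp in the side-opening hooks

## Task

Hang the red rear lamp on the white hook stand: with the lamp upright and held by its top, bring its cross-pin in sideways under the lips of the two hooks until you feel it touch the back of the slots, then let it down into the throats and let go so that it hangs there by its pin, upright. Be gentle: the hooks sit on a slide that is only held by friction, and you must not shove it along nor press hard; leave the jar, the seat clamp and the small light mount where they are.

Things in the scene. Friction and masses are not known exactly. Their poses are not given: they have to be found in the camera images.
- lamp_center (a point): Centre of the loose red lamp, half-way up its 134 mm, and middle of its cross-pin. About 0.16 kg. Black foot 30 x 34 mm (x, y) up to 40 mm, above it a flat-sided red housing 30 x 30 mm to the top, 67 mm above this point. Steel pin, 8 mm thick, 60 mm long, along the lamp's x. Grip the top 25 mm across the y faces, so fingers stay above the hooks. z up; a half turn about z serves too.
- stand: White plastic hook stand, fixed. Origin on the shelf surface, z up; the hooks open towards +y. Foot and column at y -63 to -148 mm; on top a slide carries two equal upright hook plates 6 mm thick, mid-planes at x = -22 and +22 mm, so the lamp passes between (38 mm free). Slide block behind: y below -38, top at z = 135 mm. Seen from above the lips hide the throats.
- throat (a point): Point fixed to the stand, at its x = 0, y = 0, z = 110 mm, with the stand's axes: the centre of a fully seated pin were the slide at its middle. The slide is in fact set up to 24 mm either way along y; this is not measured: find the hooks by touch. They shift along y under about 7 N; in z all is rigid. Throats: 11 mm wide in y (-5.5 to 5.5), floor 4 mm below this point.
- mouth (a point): Point fixed to the stand at its x = 0, y = 12.5, z = 123.5 mm: middle of the slots' open side for the slide at its middle (see throat). Slots 15 mm high here: nose top at z = 116 (nose y 5.5 to 12.5), lip underside at 131, lip top at 138 mm. Pin goes in along -y at this height until it meets the upright back wall (pin centre at y = -1.5 plus the setting), then straight down.
- jar: Bystander: clear glass jar with a screw lid, 68 mm diameter, 100 mm tall; origin at the centre of its underside.
- clamp: Bystander: silver aluminium seat clamp, a ring of 38 mm diameter with two ears, 14 mm tall; origin at the centre of its underside.
- mount: Bystander: small white plastic light mount with two upright ears, 44 x 30 mm, 34 mm tall; origin at the centre of its underside.
- toolbox: Black plastic toolbox with a hinged lid, fixed, 170 x 260 mm (x, y), 120 mm tall plus its knob; origin at the centre of its underside.
Mind the look-alikes: they are no part of the job. What is shaped like the part that bears lamp_center but blue is not meant. Several things have the shape of the stand; the one meant has the colours described above.

How it is judged:
By the outcome, as a careful person would: the job done as asked, in the order asked, and still so for the second after the job is handed in, with the robot touching nothing.
It also fails if it takes over 61 s, if anything falls off the work surface, if the arm or the gripper's body presses on something with over 40 N, if the wrist force passes 120 N, or if a joint passes its speed limit or range.

## Robot

A 6-joint arm with a two-finger parallel gripper is mounted at the origin on the work surface. World frame = base frame: x ahead of the robot, y to its left, z up, the work surface at z = 0. Lengths are in m, angles in rad, forces in N, time in s.
With the tool pointing down it reaches from about 0.35 to 0.775 m from the base axis. Payload 5.5 kg.
Tool frame: the origin (TCP) lies midway between the tips of the shut fingers; the grasp point (between the pads) lies 19 mm behind it; x points along the fingers, y is the direction in which the jaws open and shut, and the axes are right-handed (so a half turn about x gives the same grasp; the last joint's range is limited). The gripper opens to 85 mm and grips with 20 to 120 N. Pads are 22 mm wide; open, the fingers measure 114 mm over their backs; the gripper's body (76 mm by 85 mm) begins 54 mm behind the grasp point. The pads swing forward as they close: fully open they stand 13 mm farther back than shut.
Start: joints at [1.147, 0.313, 0.046, 1.304, 0, 1.431], TCP at [0.161, 0.552, 0.231] pointing down, gripper open.
Joint ranges: [-2.76, 2.76], [-0.86, 1.69], [-1.03, 1.26], [-2.2, 2.34], [-1.47, 1.5], [-3.14, 3.14]. Speed limits (rad/s): [2.57, 2.57, 3.14, 3.14, 3.14, 3.14].

## Interface

Orientations are given as a unit quaternion [w, x, y, z].
In Python, from workcell import env, optics, order, models gives the robot as it stands. The module is installed in compiled form; this text tells all that it offers.
- The arm moves only by the tool servo_tool, never from a script. Its argument "moves" is a list of rows, each a list of 5 numbers: the shift along the tool's x, y, z in cm, then the turn about the tool's x in rad, then the closure, from -1 (fully open) to 1 (shut). A call has exactly 10 rows; each row shifts and turns the commanded pose from where the row before left it, along the tool's axes as they then stand; what a row does not reach is not made up. A row lasts 1/8 s, in which the tool goes at most 62.5 mm and 10.7 degrees, less where a joint would pass 70% of its speed; a pose out of reach is approached as far as the arm can. A call is refused whole if a number of a shift passes 6.25 or a number of a turn 0.188, either way. A call with a gripper value outside its range is refused whole. The fingers move at their own pace and stop on an object; "grip_force" is the grip in N (left out, the last holds). Time passes only in rows, so rows that do not move let the fingers close, or fill a call up. It gives the time, the measured TCP pose, the force and the opening at its end, in the units of the state.
- env.get_state(): the state, without advancing time (a new reading comes with each control period).
- optics.read_camera(name): name is "scene" or "side" or "wrist"; returns a dict with "pixels" (480x640x3 uint8, blue, green, red), "vertical_fov" (degrees; the focal length in pixels is half the picture's height over the tangent of half this angle, whatever the lens; pixels are square), "cx", "cy" (the principal point, pixels), "extrinsics" (4x4, takes a point from world to camera coordinates). Camera axes: x right, y up, looking along -z (the intrinsics and any distortion apply to the point x, -y, -z); pixel columns grow to the right and rows downward; lengths in m; the calibration is good to about 2 mm. A picture is of the moment at which its call begins. There is no depth.
- order.hand_in(): hands the job in, once; it reports no verdict.
Trained networks look in a picture, given as the dict that the camera call returned (one of the last four; its "shot" number tells which), for a name from the list of things; names that differ only in an ending like _2 or _b are one class to them, and where a whole thing is asked for, a point or a joint stands for the part that bears it (a point fixed in the world has none). Each returns a list of dicts, best first, with "conf" (0 to 1); they miss things now and then, are a little off and sometimes report something else, mostly with a low value. They report only what shows in the picture. A call takes as long as a camera call. They do not tell look-alikes from the thing itself.
- models.outline_of(name, picture): "pixels" (480x640 bool, what is visible of it) and "location" ([column, row] in pixels, amid what is visible of it).
- models.pinpoint(name, picture): "location" ([column, row] in pixels: a listed point, or the origin of a listed thing).
The state is a dict: "clock": time; "joint_pos": joint angles; "qvel": joint speeds; "tau": joint torques, N m; "tcp_pos": TCP position; "orientation": TCP orientation; "wrist_force": force on the tool from outside, world axes, zero at the start; "ft_torque": the same for the moment, N m; "finger_gap": finger opening in m.
Only numpy, scipy, OpenCV 4.12 (cv2) and the standard library are available. Lean on these libraries where they do the work, as an engineer would, in place of code of your own. Each camera call takes 0.05 s, during which the arm holds its last target.

## Working session

There is one attempt and no reset: what is moved stays moved. The work goes in short steps, Python scripts to look and compute and a tool call to move; the robot and the scene stay as the last step left them, time stands still between calls to the robot, and variables do not carry over. Pictures are saved under pics/ and viewed, and the job is handed in when it is done.

Besides the shell and the picture viewer there is one more tool, called after "Emit:" as name(argument=value, ...), one argument or row to a line, values as JSON. servo_tool: Moves the arm, as the interface text tells. Its arguments: {"type":"object","properties":{"moves":{"type":"array"},"grip_force":{"type":"number"}},"required":["moves"]}

```bash
mkdir -p pics
cat > h.py <<'E'
import numpy as np, cv2, json
from workcell import env, optics, order, models
def cam(n,save=None):
    p=optics.read_camera(n)
    if save: cv2.imwrite('pics/'+save,p['pixels'])
    return p
E
python3 - <<'E'
from h import *
s=env.get_state(); print({k:np.round(v,4).tolist() for k,v in s.items()})
for n in ['scene','side','wrist']:
    p=cam(n,n+'0.png'); print(n,[k for k in p if k!='pixels'],p['vertical_fov'],p['cx'],p['cy'],{k:p[k] for k in p if k not in('pixels','vertical_fov','cx','cy')})
    for t in ['lamp_center','stand','throat','mouth','jar','clamp','mount']:
        print(t,[(np.round(d['location']).tolist(),round(d['conf'],2)) for d in models.pinpoint(t,p)][:4])
E
```

```text
{'clock': 0.0, 'joint_pos': [1.1474, 0.314, 0.045, 1.3036, 0.0, 1.4312], 'qvel': [0.0002, -0.0001, 0.0008, -0.0012, 0.001, 0.001], 'tau': [-0.0022, -48.0634, 29.8531, 0.0195, -0.0002, -0.0], 'tcp_pos': [0.1608, 0.5515, 0.2304], 'orientation': [0.6998, 0.0994, 0.7002, -0.1006], 'wrist_force': [0.6381, 0.5966, 0.7146], 'ft_torque': [0.0195, -0.0416, 0.053], 'finger_gap': 0.0854}
scene ['vertical_fov', 'cx', 'cy', 'extrinsics', 'shot'] 55.68583465613871 319.4906519125101 236.1754960013893 {'extrinsics': array([[-0.73523318,  0.6776858 , -0.01319594,  0.42785116],
       [-0.48082711, -0.50773818,  0.7148477 ,  0.16578014],
       [ 0.47774205,  0.53192471,  0.69915566, -1.34069957],
       [ 0.        ,  0.        ,  0.        ,  1.        ]]), 'shot': 1}
lamp_center [([449.0, 357.0], 0.98), ([440.0, 285.0], 0.91), ([425.0, 317.0], 0.68)]
stand []
throat [([238.0, 260.0], 0.77), ([312.0, 227.0], 0.7), ([380.0, 189.0], 0.7)]
mouth [([386.0, 185.0], 0.93), ([241.0, 257.0], 0.88), ([319.0, 228.0], 0.8)]
jar [([418.0, 434.0], 0.64)]
clamp [([300.0, 370.0], 0.56)]
mount [([392.0, 258.0], 0.6
[... 645 characters left out ...]
232.0], 0.87), ([409.0, 235.0], 0.84)]
jar [([354.0, 162.0], 0.78), ([388.0, 431.0], 0.64)]
clamp [([399.0, 214.0], 0.67)]
mount [([268.0, 242.0], 0.5)]
wrist ['vertical_fov', 'cx', 'cy', 'extrinsics', 'shot'] 64.32674038402048 326.20329754623197 237.6227837925029 {'extrinsics': array([[ 2.80024467e-01,  9.59992841e-01, -2.06869024e-04,
        -5.75080784e-01],
       [-9.25491986e-01,  2.69903500e-01, -2.65738000e-01,
         3.51946283e-02],
       [-2.55050743e-01,  7.46045975e-02,  9.64045265e-01,
        -3.78088205e-01],
       [ 0.00000000e+00,  0.00000000e+00,  0.00000000e+00,
         1.00000000e+00]]), 'shot': 3}
lamp_center []
stand []
throat []
mouth []
jar []
clamp []
mount []
```

View pics/scene0.png

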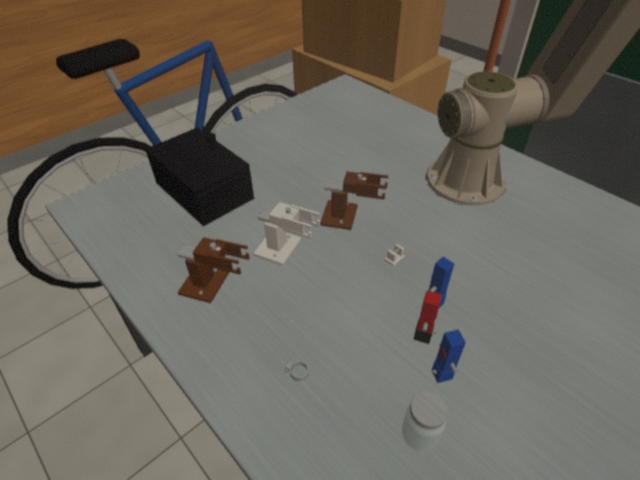

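View pics/side0.png

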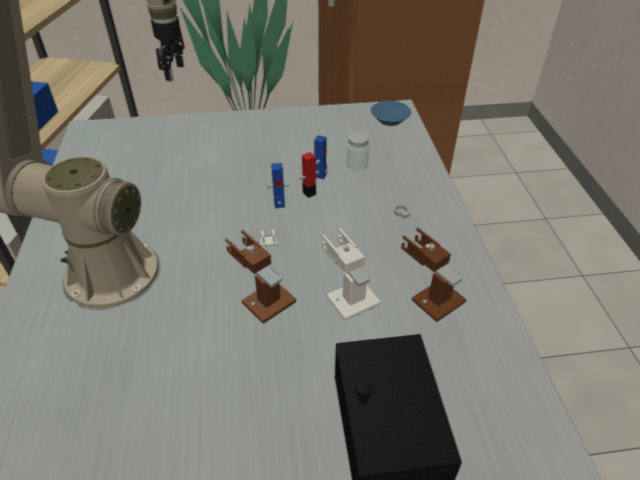

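View pics/wrist0.png

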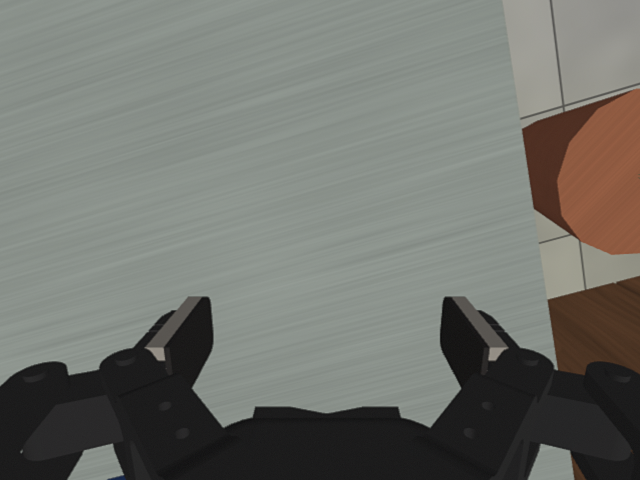

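```bash
cat >> h.py <<'E'
def ray(p,uv):
    f=240/np.tan(np.radians(p['vertical_fov'])/2)
    E=np.array(p['extrinsics']);R=E[:3,:3];t=E[:3,3]
    d=R.T@np.array([(uv[0]-p['cx'])/f,-(uv[1]-p['cy'])/f,-1.]); return -R.T@t,d/np.linalg.norm(d)
def proj(p,X):
    f=240/np.tan(np.radians(p['vertical_fov'])/2)
    E=np.array(p['extrinsics']);c=(E[:3,:3]@np.atleast_2d(X).T).T+E[:3,3]
    return np.c_[p['cx']+f*c[:,0]/-c[:,2], p['cy']-f*c[:,1]/-c[:,2]]
def tri(a,b):
    (o1,d1),(o2,d2)=a,b
    A=np.c_[d1,-d2]; s=np.linalg.lstsq(A,o2-o1,rcond=None)[0]
    p,q=o1+s[0]*d1,o2+s[1]*d2
    return (p+q)/2,np.linalg.norm(p-q)
def atz(r,z): o,d=r; return o+d*(z-o[2])/d[2]
E
python3 - <<'E'
from h import *
a=cam('scene');b=cam('side')
for t,n in [('lamp_center',3),('throat',3),('mouth',3),('stand',3),('jar',1),('clamp',1),('mount',1)]:
    A=models.pinpoint(t,a);B=models.pinpoint(t,b)
    print(t,len(A),len(B))
    for i in A:
        for j in B:
            X,g=tri(ray(a,i['location']),ray(b,j['location']))
            if g<.02: print(np.round(i['location']),np.round(j['location']),np.round(X,4),round(g,4))
for nm,p,c in [('sc',a,[(425,317),(290,230)]),('si',b,[(300,175),(340,270)])]:
  ims=[]
  for u,v in c: ims.append(cv2.resize(p['pixels'][v-60:v+60,u-50:u+50],None,fx=4,fy=4,interpolation=cv2.INTER_CUBIC))
  cv2.imwrite(f'pics/{nm}_crop.png',np.hstack(ims))
E
```

```text
lamp_center 3 4
[438. 284.] [282. 188.] [0.4338 0.2117 0.0616] 0.0099
[447. 360.] [318. 159.] [0.5572 0.3341 0.0541] 0.0076
[447. 360.] [308. 173.] [0.5282 0.3248 0.0105] 0.0117
[426. 318.] [318. 159.] [0.5459 0.264  0.1058] 0.0016
[426. 318.] [308. 173.] [0.518  0.2514 0.0675] 0.0051
throat 3 3
[381. 191.] [239. 243.] [ 0.3221 -0.0502  0.1088] 0.0032
[313. 229.] [328. 240.] [ 0.5339 -0.0656  0.1059] 0.0117
[236. 263.] [413. 244.] [ 0.7261 -0.1013  0.1048] 0.0065
mouth 3 3
[319. 226.] [328. 232.] [ 0.5316 -0.0526  0.1204] 0.0038
[243. 256.] [408. 236.] [ 0.7135 -0.0919  0.1234] 0.0015
[386. 183.] [233. 239.] [ 0.3081 -0.0491  0.1242] 0.0009
stand 0 2
jar 1 1
[418. 434.] [356. 165.] [ 0.6803  0.3755 -0.0062] 0.0076
clamp 1 1
[300. 368.] [400. 214.] [ 0.7575  0.1296 -0.001 ] 0.0046
mount 1 1
[394. 257.] [268. 242.] [ 0.3872  0.0623 -0.0007] 0.0
```

```bash
ls pics
```

```text
sc_crop.png
scene0.png
si_crop.png
side0.png
wrist0.png
```

View pics/sc_crop.png

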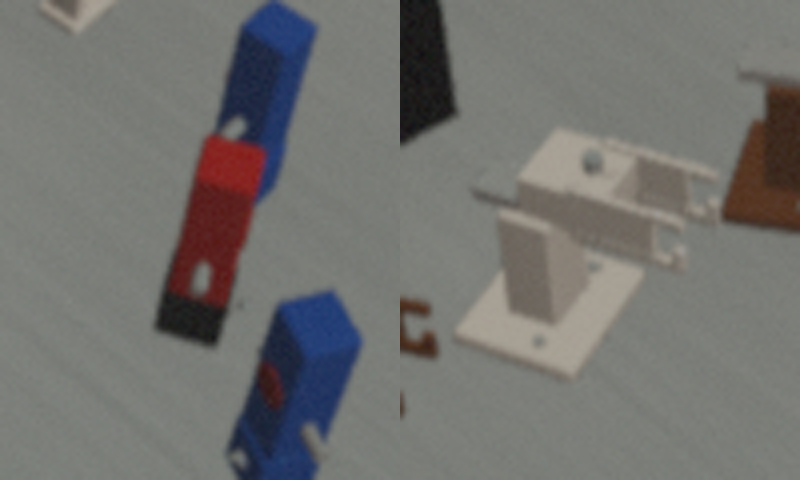

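View pics/si_crop.png

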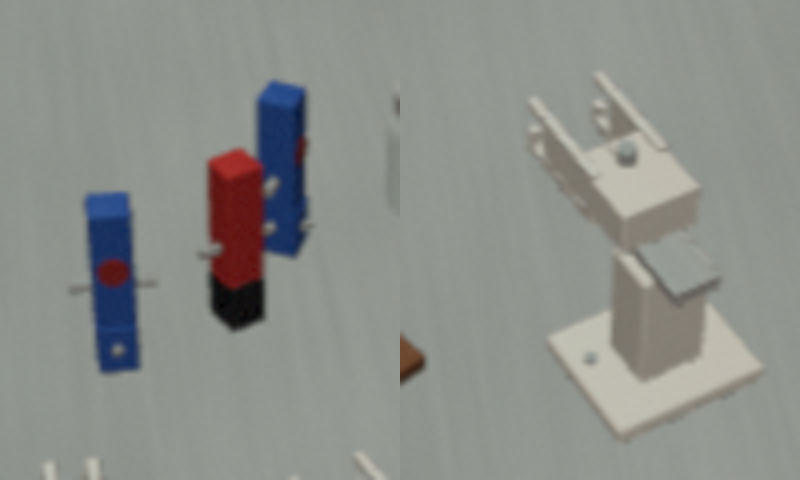

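Run:
```python
from h import *
a=cam('scene');b=cam('side')
e1=atz(ray(b,(317.25,161.2)),.067);e2=atz(ray(b,(301.2,178)),.067);e3=atz(ray(a,(425.7,326.5)),.067)
print('pin',e1,e2,e3,np.linalg.norm(e1-e2),np.degrees(np.arctan2(*(e1-e2)[1::-1])))
# foot
for z in (0,.006,.01):
  S=[atz(ray(a,c),z) for c in [(253.75,253.2),(283,264.5),(300.75,237.5)]]
  T=[atz(ray(b,c),z) for c in [(327,295.5),(345.5,319.2),(380.7,302)]]
  for n,Q in (('scene',S),('side',T)):
    print(z,n,np.round(Q,4)[:,:2].tolist(),[round(float(np.degrees(np.arctan2(*(Q[i+1]-Q[i])[1::-1]))),1) for i in (0,1)],[round(float(np.linalg.norm(Q[i+1]-Q[i])),4) for i in (0,1)])
# blocktop side corners: right(700,187) bottom(626,218) left of block; hook-plate tips
s=lambda x,y:(290+(x-400)/4,210+y/4)
c=lambda x,y:(240+(x-400)/4,170+y/4)
for n,f,p,pts in (('side',s,b,[(700,187),(626,218),(530,98),(597,73),(665,148)]),('scene',c,a,[(520,180),(558,128),(715,178),(682,225)])):
  for q in pts: print(n,q,np.round(atz(ray(p,f(*q)),.138),4))
print(a['pixels'].shape)
```

```text
pin [0.54899404 0.30990573 0.067     ] [0.4945822  0.23575003 0.067     ] [0.53775722 0.26282851 0.067     ] 0.09197671893302235 53.73059676315276
0 scene [[0.6324, -0.1884], [0.6032, -0.1084], [0.51, -0.1497]] [110.1, -156.1] [0.0851, 0.102]
0 side [[0.5157, -0.1425], [0.5479, -0.2182], [0.6384, -0.1787]] [-67.0, 23.6] [0.0823, 0.0987]
0.006 scene [[0.6353, -0.1833], [0.6064, -0.104], [0.5138, -0.1449]] [110.1, -156.1] [0.0844, 0.1012]
0.006 side [[0.5149, -0.1476], [0.547, -0.2229], [0.6369, -0.1836]] [-67.0, 23.6] [0.0818, 0.0981]
0.01 scene [[0.6373, -0.1799], [0.6085, -0.101], [0.5163, -0.1417]] [110.1, -156.1] [0.084, 0.1007]
0.01 side [[0.5144, -0.151], [0.5463, -0.226], [0.6359, -0.1868]] [-67.0, 23.6] [0.0815, 0.0977]
side (700, 187) [ 0.5964 -0.1599  0.138 ]
side (626, 218) [ 0.5523 -0.1779  0.138 ]
side (530, 98) [ 0.5132 -0.0768  0.138 ]
side (597, 73) [ 0.5545 -0.0607  0.138 ]
side (665, 148) [ 0.5827 -0.1272  0.138 ]
scene (520, 180) [ 0.6008 -0.143   0.138 ]
scene (558, 128) [ 0.5561 -0.1637  0.138 ]
scene (715, 178) [ 0.5192 -0.0679  0.138 ]
scene (682, 225) [ 0.5589 -0.0517  0.138 ]
(480, 640, 3)
```

```bash
cat >> h.py <<'E'
from scipy.spatial.transform import Rotation as Ro
def axes(s):
    w,x,y,z=s['orientation']; return Ro.from_quat([x,y,z,w]).as_matrix()
def plan(s,tgt,jaw_deg):
    R=axes(s); d=R.T@(np.array(tgt)-s['tcp_pos'])*100
    yaw=np.degrees(np.arctan2(R[1,1],R[0,1]))
    return d,yaw,[(-( (jaw_deg+k-yaw+180)%360-180))*np.pi/180 for k in (0,180)]
E
python3 - <<'E'
from h import *
s=env.get_state();R=axes(s);print(np.round(R,3))
p=cam('wrist');C,_=ray(p,(0,0));print('cam in tool',R.T@(C-s['tcp_pos']),'look',R.T@ray(p,(p['cx'],p['cy']))[1], 'right',R.T@np.array(p['extrinsics'])[0,:3])
print(plan(s,[.516,.250,.26],122))
E
```

```text
[[ 0.    0.28  0.96]
 [ 0.    0.96 -0.28]
 [-1.    0.    0.  ]]
cam in tool [-1.42361642e-01  1.40781440e-04 -6.65338680e-02] look [ 9.64047973e-01 -3.66016325e-04  2.65728002e-01] right [3.62889100e-04 9.99999932e-01 6.08659965e-05]
(array([ -2.86817277, -19.05685849,  42.53474933]), np.float64(73.74182200106307), [np.float64(-0.842264097094938), np.float64(2.2993285564948547)])
```

Emit:
servo_tool(
  moves=[
    [-0.36,-2.38,5.3,0,-1],
    [-0.36,-2.38,5.3,0,-1],
    [-0.36,-2.38,5.3,0,-1],
    [-0.36,-2.38,5.3,0,-1],
    [-0.36,-2.38,5.3,0,-1],
    [-0.36,-2.38,5.3,0,-1],
    [-0.36,-2.38,5.3,0,-1],
    [-0.36,-2.38,5.3,0,-1],
    [0,0,0,-0.17,-1],
    [0,0,0,-0.17,-1],
  ],
)

```text
clock: 3.4
tcp_pos: [0.5156, 0.2495, 0.2599]
orientation: [0.707, -0.021, 0.707, 0.021]
wrist_force: [-0.1, 0.6, 0.8]
finger_gap: 0.0849
```

Emit:
servo_tool(
  moves=[
    [0,0,0,-0.17,-1],
    [0,0,0,-0.17,-1],
    [0,0,0,-0.16,-1],
    [0,0,0,0,-1],
    [0,0,0,0,-1],
    [0,0,0,0,-1],
    [0,0,0,0,-1],
    [0,0,0,0,-1],
    [0,0,0,0,-1],
    [0,0,0,0,-1],
  ],
)

```text
clock: 4.65
tcp_pos: [0.5148, 0.2505, 0.2601]
orientation: [0.68, -0.194, 0.68, 0.194]
wrist_force: [0.4, -0.4, 1.1]
finger_gap: 0.0857
```

Run:
```python
from h import *
s=env.get_state();print(s['tcp_pos'],plan(s,[.516,.250,.26],122),s['wrist_force'],s['joint_pos'])
p=cam('wrist','w1.png')
np.save('w1.npy',np.array(p['extrinsics']))
print([(np.round(d['location'],1),d['conf']) for d in models.pinpoint('lamp_center',p)])
```

```text
[0.51477496 0.25053054 0.26014184] (array([ 0.01419416, -0.10972576,  0.07603864]), np.float64(121.86095172433613), [np.float64(-0.0024268502295551934), np.float64(3.139165803360238)]) [ 0.36497488 -0.35624362  1.08463821] [ 3.12703475e-01  3.02483845e-01  1.01381359e-01  1.36953072e+00
  6.60870483e-05 -2.43375028e-01]
[(array([343.3,  99.5]), 0.9), (array([371.6, 293. ]), 0.79), (array([324. , 216.6]), 0.76)]
```

View pics/w1.png

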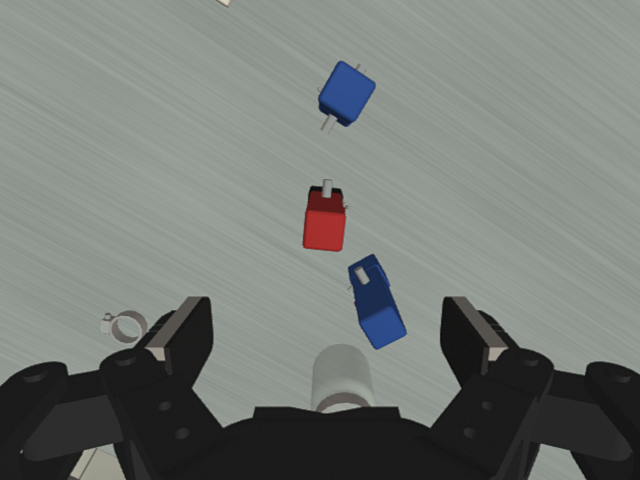

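Run:
```python
from h import *
p=cam('wrist');im=p['pixels']
cv2.imwrite('pics/w1c.png',cv2.resize(im[150:280,260:420],None,fx=5,fy=5,interpolation=cv2.INTER_CUBIC))
b,g,r=[im[...,i].astype(int) for i in range(3)]
m=((r>150)&(g<80)).astype(np.uint8)
n,l,st,c=cv2.connectedComponentsWithStats(m); k=1+st[1:,4].argmax(); cs=cv2.findContours((l==k).astype(np.uint8),0,1)[0][0]
q=cv2.boxPoints(cv2.minAreaRect(cs)); print(st[k],q)
ap=cv2.approxPolyDP(cs,6,True)[:,0]; print(ap)
for Q in (q,ap):
  W=np.array([atz(ray(p,u),.134) for u in Q]); print(np.round(W,4), W.mean(0))
  d=np.roll(W,-1,0)-W; print([ (round(float(np.linalg.norm(v)),4), round(float(np.degrees(np.arctan2(v[1],v[0]))),1)) for v in d])
for u in [(324,216.6)]: print(atz(ray(p,u),.067))
for u in [(327.5,181)]: print('pin end',atz(ray(p,u),.067))
```

```text
[ 305  212   40   38 1282] [[304.46533 246.34653]
 [307.9505  211.49503]
 [344.68317 215.1683 ]
 [341.198   250.0198 ]]
[[309 212]
 [305 245]
 [340 249]
 [344 216]]
[[0.5352 0.2439 0.134 ]
 [0.5116 0.2326 0.134 ]
 [0.5    0.2564 0.134 ]
 [0.5234 0.2683 0.134 ]] [0.51754484 0.25030453 0.134     ]
[(0.0262, -154.5), (0.0265, 116.0), (0.0263, 27.0), (0.0271, -64.1)]
[[0.5115 0.2334 0.134 ]
 [0.5342 0.2437 0.134 ]
 [0.5232 0.2672 0.134 ]
 [0.5007 0.2563 0.134 ]] [0.51739561 0.2501478  0.134     ]
[(0.0249, 24.4), (0.0259, 115.1), (0.0249, -154.2), (0.0253, -64.8)]
[0.52126682 0.25163596 0.067     ]
pin end [0.49256341 0.23746234 0.067     ]
```

View pics/w1c.png

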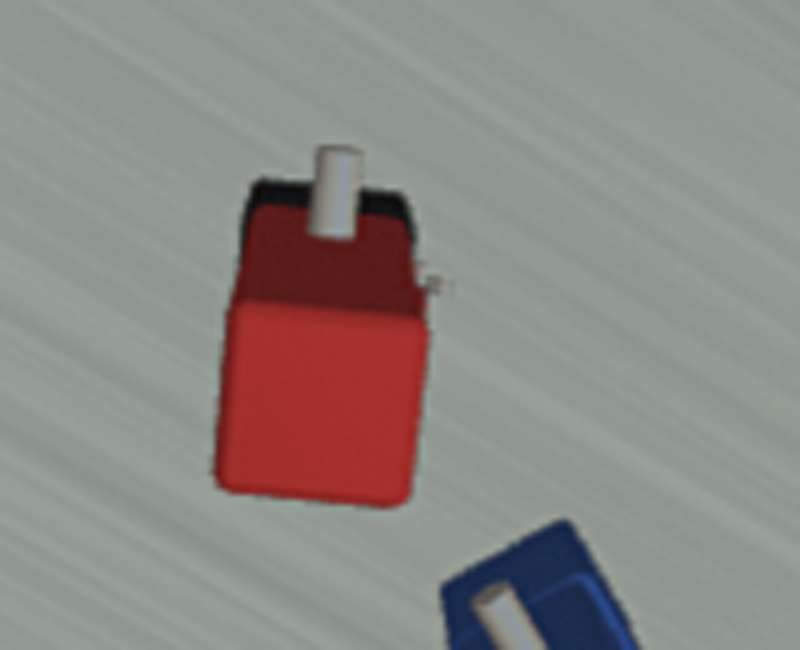

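Emit:
servo_tool(
  moves=[
    [0,0,0,0.106,-1],
    [0,-0.16,0.28,0,-1],
    [2,0,0,0,-1],
    [2,0,0,0,-1],
    [2,0,0,0,-1],
    [2,0,0,0,-1],
    [2,0,0,0,-1],
    [2,0,0,0,-1],
    [2,0,0,0,-1],
    [1.5,0,0,0,-1],
  ],
)

```text
clock: 6.05
tcp_pos: [0.5179, 0.2502, 0.1042]
orientation: [0.689, -0.158, 0.689, 0.158]
wrist_force: [1.0, -0.0, -1.1]
finger_gap: 0.0856
```

Run:
```python
from h import *
s=env.get_state();print(s['tcp_pos'],plan(s,[.518,.2503,.105],115.8),s['wrist_force'])
p=cam('wrist','w2.png')
```

```text
[0.51791438 0.25022865 0.10416336] (array([-0.08366884,  0.002694  ,  0.01077742]), np.float64(115.87948515996042), [np.float64(0.0013872777477838196), np.float64(-3.1402053758420094)]) [ 1.0467745  -0.04865568 -1.12527632]
```

View pics/w2.png

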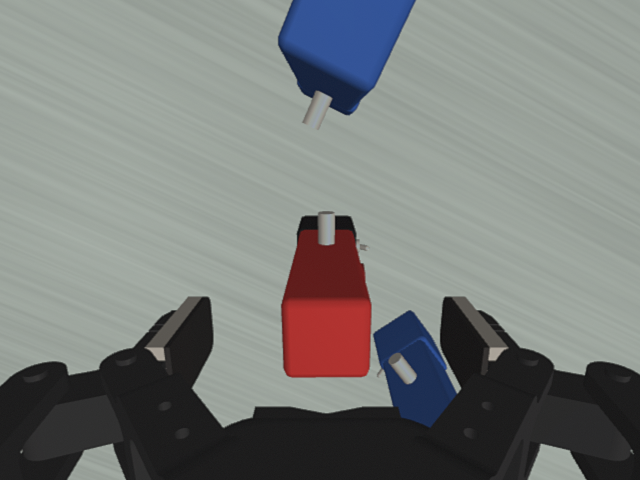

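Emit:
servo_tool(
  moves=[
    [0,0,0,0,1],
    [0,0,0,0,1],
    [0,0,0,0,1],
    [0,0,0,0,1],
    [0,0,0,0,1],
    [0,0,0,0,1],
    [0,0,0,0,1],
    [0,0,0,0,1],
    [0,0,0,0,1],
    [0,0,0,0,1],
  ],
  grip_force=40,
)

```text
clock: 7.35
tcp_pos: [0.5187, 0.2506, 0.1061]
orientation: [0.69, -0.158, 0.689, 0.158]
wrist_force: [-0.3, -0.2, 5.4]
finger_gap: 0.0293
```

Run:
```python
from h import *
s=env.get_state();print(s['tcp_pos'],axes(s)[:,1],s['wrist_force'],s['finger_gap'])
p=cam('wrist','w3.png')
```

```text
[0.51873096 0.2505584  0.10606701] [-4.35201358e-01  9.00333123e-01 -2.11814944e-04] [-0.26224723 -0.16014588  5.39059607] 0.029316855792343534
```

View pics/w3.png

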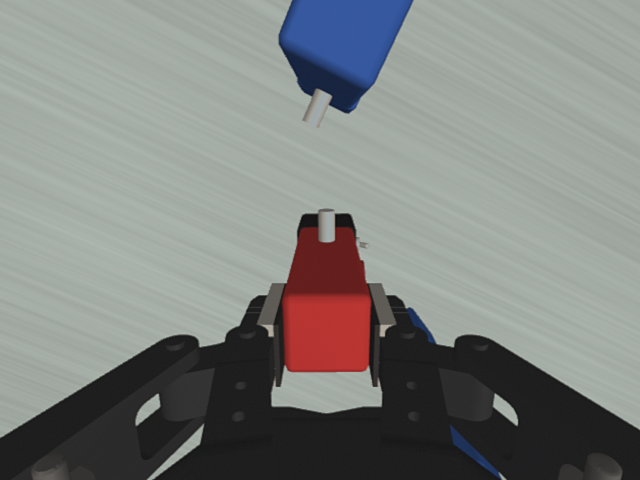

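Emit:
servo_tool(
  moves=[
    [-1,0,0,0,1],
    [-2,0,0,0,1],
    [-3,0,0,0,1],
    [-4,0,0,0,1],
    [-4,0,0,0,1],
    [-3,0,0,0,1],
    [-1,-2,0,0,1],
    [0,-4,0,0,1],
    [0,-5,0,0,1],
    [0,-5,0,0,1],
  ],
)

```text
clock: 8.65
tcp_pos: [0.5877, 0.104, 0.2838]
orientation: [0.688, -0.158, 0.69, 0.158]
wrist_force: [1.2, 0.4, -1.1]
finger_gap: 0.0295
```

Emit:
servo_tool(
  moves=[
    [0,-5,0,0,1],
    [0,-3,0,0,1],
    [0,-1,0,0,1],
    [0,0,0,0,1],
    [0,0,0,0,1],
    [0,0,0,0,1],
    [0,0,0,0,1],
    [0,0,0,0,1],
    [0,0,0,0,1],
    [0,0,0,0,1],
  ],
)

```text
clock: 9.9
tcp_pos: [0.6267, 0.0252, 0.2851]
orientation: [0.689, -0.158, 0.689, 0.158]
wrist_force: [1.0, -0.1, -1.1]
finger_gap: 0.0295
```

Run:
```python
from h import *
s=env.get_state();print(s['tcp_pos'],axes(s)[:,1],s['wrist_force'],s['finger_gap'])
p=cam('wrist','w4.png')
for t in ['throat','mouth','stand','lamp_center']: 
  for d in models.pinpoint(t,p): print(t,np.round(d['location'],1),round(d['conf'],2),np.round(atz(ray(p,d['location']),{'throat':.11,'mouth':.1235,'stand':0,'lamp_center':.23}[t]),4))
```

```text
[0.62674951 0.02524386 0.28508635] [-4.35197756e-01  9.00334887e-01  7.03885256e-05] [ 1.01988608 -0.10226491 -1.13014205] 0.029464015601324882
throat [150.2 251.3] 0.62 [ 0.7236 -0.0989  0.11  ]
mouth [155.4 253.1] 0.87 [ 0.7165 -0.0904  0.1235]
mouth [325.9 269.4] 0.41 [0.6675 0.0442 0.1235]
stand [285.2  76.2] 0.69 [ 0.5347 -0.0672  0.    ]
lamp_center [324.8 273. ] 0.83 [0.6344 0.0277 0.23  ]
lamp_center [610.7  97.3] 0.64 [0.4917 0.1135 0.23  ]
```

View pics/w4.png

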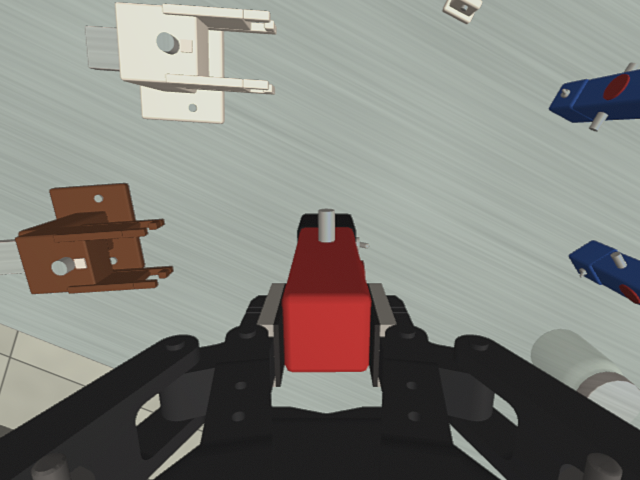

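Run:
```python
from h import *
im=cv2.imread('pics/w4.png')
cv2.imwrite('pics/w4c.png',cv2.resize(im[0:130,85:285],None,fx=4,fy=4,interpolation=cv2.INTER_CUBIC))
```

```text
(no output)
```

View pics/w4c.png

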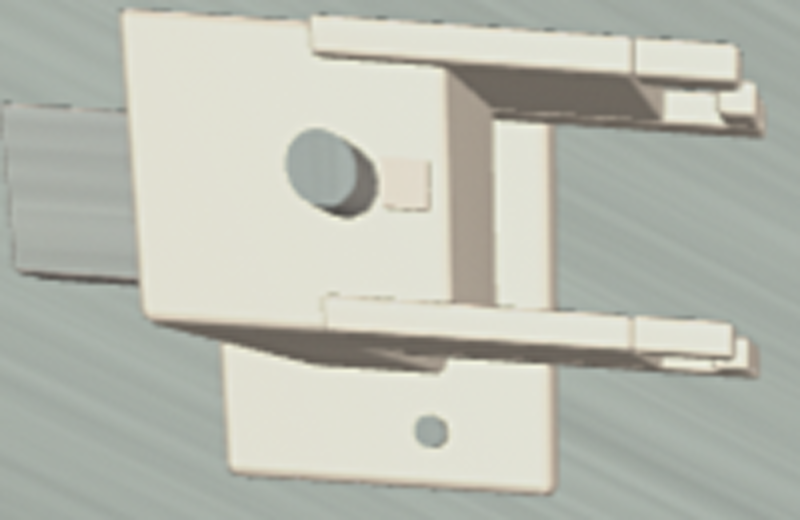

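Run:
```python
from h import *
p=cam('wrist')
f=lambda x,y:(85+x/4,y/4)
P={}
for n,q,z in [('A1',(737,44),.138),('A2',(738,80),.138),('B1',(732,322),.138),('B2',(734,357),.138),('Aback1',(311,17),.138),('Aback2',(313,53),.138),('Bback',(327,296),.138),('Bback2',(324,328),.138),
 ('blk1',(122,10),.135),('blk2',(147,320),.135),('Afront',(632,38),.138),('noseA',(757,84),.116),('noseB',(752,338),.116),('footBR',(553,492),.006),('footBL',(230,470),.006),('footTR',(553,125),.006)]:
  P[n]=atz(ray(p,f(*q)),z)[:2]; print(n,np.round(P[n],4))
ang=lambda v:round(float(np.degrees(np.arctan2(v[1],v[0]))),2)
print('tips A->B',ang(P['B1']-P['A1']),np.linalg.norm(P['B1']-P['A1']),ang(P['B2']-P['A2']),np.linalg.norm(P['B2']-P['A2']))
print('y dirs',ang(P['A1']-P['Aback1']),ang(P['A2']-P['Aback2']),ang(P['B1']-P['Bback']),ang(P['B2']-P['Bback2']),'blk x',ang(P['blk2']-P['blk1']),'foot',ang(P['footBR']-P['footBL']),ang(P['footBR']-P['footTR']))
m=(P['A1']+P['A2']+P['B1']+P['B2'])/4; print('tip mid',m)
for th in (23,24):
  t=np.radians(th); ex=np.array([np.cos(t),np.sin(t)]);ey=np.array([-ex[1],ex[0]])
  # foot front edge y=-63
  fr=np.array([(P['footBR'])@ey,P['footTR']@ey]);print(th,'foot front y',fr,'tip y',P['A1']@ey,P['B1']@ey, P['A2']@ey,P['B2']@ey,'x mid plate',m@ex)
  print({k:(round(float(v@ex),4),round(float(v@ey),4)) for k,v in P.items()})
```

```text
A1 [ 0.5124 -0.0734]
A2 [ 0.5173 -0.071 ]
B1 [ 0.5529 -0.0567]
B2 [ 0.5581 -0.054 ]
Aback1 [ 0.5399 -0.1396]
Aback2 [ 0.5448 -0.1375]
Bback [ 0.58   -0.1225]
Bback2 [ 0.5852 -0.1213]
blk1 [ 0.5525 -0.1702]
blk2 [ 0.5979 -0.1514]
Afront [ 0.5193 -0.0897]
noseA [ 0.5126 -0.0727]
noseB [ 0.5528 -0.0561]
footBR [ 0.6056 -0.1066]
footBL [ 0.6375 -0.1853]
footTR [ 0.524  -0.1391]
tips A->B 22.37 0.04385544472477012 22.61 0.044182648705828026
y dirs 112.54 112.51 112.35 111.98 blk x 22.6 foot 112.04 21.69
tip mid [ 0.53518411 -0.06378145]
23 foot front y [-0.33475818 -0.33275209] tip y -0.26773695732692976 -0.26822231731701707 -0.2675177107102895 -0.26781992734382404 x mid plate 0.46771817110591657
{'A1': (0.443, -0.2677), 'A2': (0.4484, -0.2675), 'B1': (0.4868, -0.2682), 'B2': (0.4926, -0.2678), 'Aback1': (0.4424, -0.3394), 'Aback2': (0.4478, -0.3394), 'Bback': (0.486, -0.3394), 'Bback2': (0.4913, -0.3403), 'blk1': (0.4421, -0.3726), 'blk2': (0.4912, -0.3729), 'Afront': (0.4429, -0.2855), 'noseA': (0.4435, -0.2672), 'noseB': (0.487, -0.2677), 'footBR': (0.5158, -0.3348), 'footBL': (0.5144, -0.4197), 'footTR': (0.428, -0.3328)}
24 foot front y [-0.34370947 -0.3401707 ] tip y -0.2754273179568052 -0.2766779401948488 -0.27530323760529346 -0.27637648371333934 x mid plate 0.4629727580791599
{'A1': (0.4382, -0.2754), 'A2': (0.4437, -0.2753), 'B1': (0.4821, -0.2767), 'B2': (0.4879, -0.2764), 'Aback1': (0.4364, -0.3471), 'Aback2': (0.4418, -0.3472), 'Bback': (0.48, -0.3479), 'Bback2': (0.4853, -0.3488), 'blk1': (0.4355, -0.3803), 'blk2': (0.4846, -0.3815), 'Afront': (0.4379, -0.2931), 'noseA': (0.4387, -0.2749), 'noseB': (0.4822, -0.2761), 'footBR': (0.5099, -0.3437), 'footBL': (0.507, -0.4286), 'footTR': (0.4221, -0.3402)}
```

Emit:
servo_tool(
  moves=[
    [0,0,0,0.06,1],
    [0,-0.4,-2,0,1],
    [0,-0.5,-4,0,1],
    [0,-0.5,-4,0,1],
    [0,-0.35,-1.75,0,1],
    [0,0,0,0,1],
    [2,0,0,0,1],
    [3,0,0,0,1],
    [1.5,0,0,0,1],
    [0,0,0,0,1],
  ],
)

```text
clock: 11.45
tcp_pos: [0.5246, -0.0352, 0.2189]
orientation: [0.693, -0.137, 0.694, 0.138]
wrist_force: [-1.0, -0.5, -1.1]
finger_gap: 0.0294
```

Run:
```python
from h import *
s=env.get_state();R=axes(s);print(s['tcp_pos'],np.degrees(np.arctan2(R[1,1],R[0,1])),s['wrist_force'],R[2])
p=cam('wrist','w5.png')
b=cam('side','s5.png')
im=p['pixels'].astype(int)
m=((im[...,2]>150)&(im[...,1]<80)).astype(np.uint8)
n,l,st,c=cv2.connectedComponentsWithStats(m); k=1+st[1:,4].argmax(); cs=cv2.findContours((l==k).astype(np.uint8),0,1)[0][0]
q=cv2.boxPoints(cv2.minAreaRect(cs));print(q)
W=np.array([atz(ray(p,u),s['tcp_pos'][2]+.028) for u in q]); print(np.round((W-s['tcp_pos'])@R*1000,1),((W-s['tcp_pos'])@R).mean(0))
cv2.imwrite('pics/s5c.png',cv2.resize(b['pixels'][150:330,250:430],None,fx=3.3,fy=3.3,interpolation=cv2.INTER_CUBIC))
```

```text
[ 0.5245948  -0.03523873  0.21894177] 112.3852423267616 [-0.98416952 -0.49593147 -1.06336071] [-0.99999718  0.00154756 -0.00180102]
[[287. 297.]
 [369. 297.]
 [369. 370.]
 [287. 370.]]
[[-28.  -13.  -15.1]
 [-28.   13.6 -15.1]
 [-28.   14.4  12.1]
 [-28.  -13.8  12.1]] [-0.02799693  0.00029475 -0.00149613]
```

View pics/w5.png

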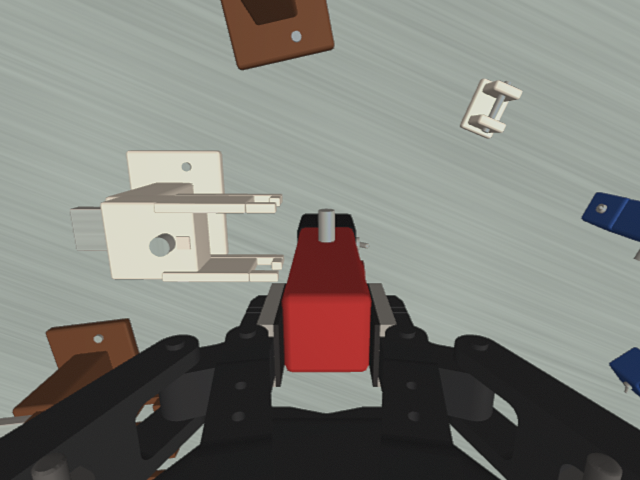

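View pics/s5c.png

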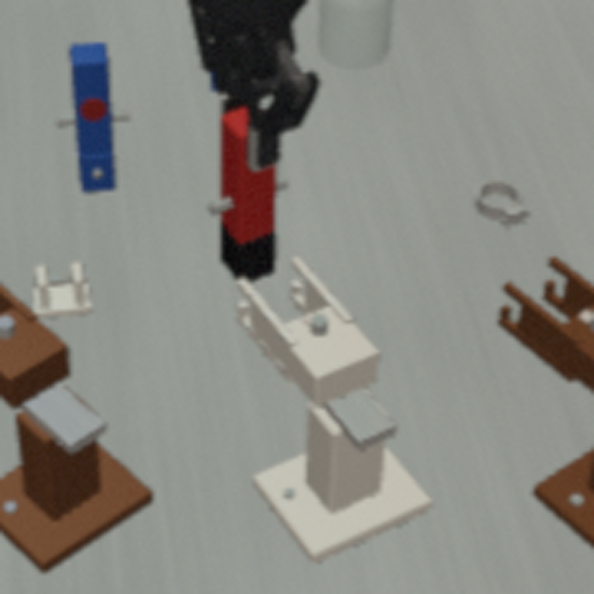

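Run:
```python
from h import *
im=cv2.imread('pics/w5.png')
cv2.imwrite('pics/w5c.png',cv2.resize(im[180:290,220:350],None,fx=6,fy=5.4,interpolation=cv2.INTER_CUBIC))
```

```text
(no output)
```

View pics/w5c.png

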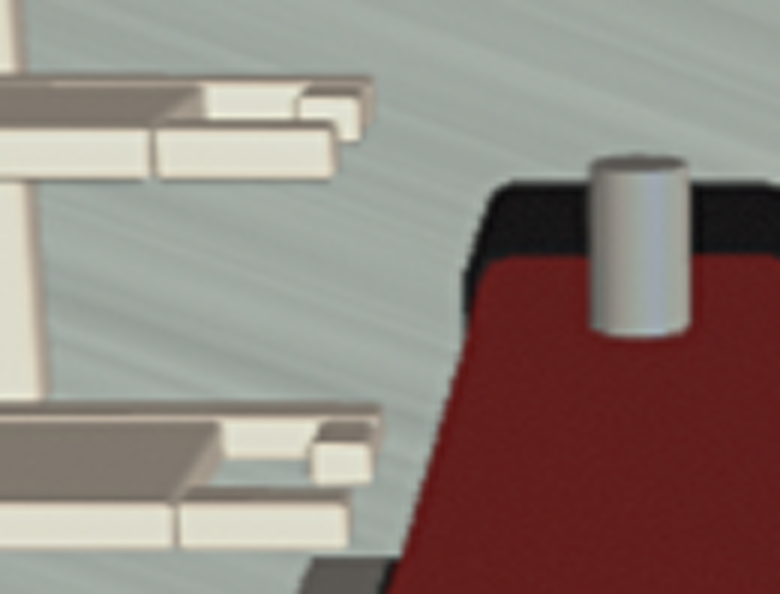

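Run:
```python
from h import *
s=env.get_state();R=axes(s)
p=cam('wrist')
f=lambda x,y:(220+x/6,180+y/5.4)
T=np.array([atz(ray(p,f(*q)),.138) for q in [(333,128),(332,179),(350,497),(347,549)]]);print(np.round(T,4),T.mean(0))
t=np.radians(22.4);ex=np.array([np.cos(t),np.sin(t)]);ey=np.array([-ex[1],ex[0]])
print('rel tcp: x',(T[:,:2]-s['tcp_pos'][:2])@ex,'y',(T[:,:2]-s['tcp_pos'][:2])@ey)
v=T[2]-T[0];print(np.degrees(np.arctan2(v[1],v[0])),np.linalg.norm(v))
e=atz(ray(p,f(640,159)),s['tcp_pos'][2]-.039+.004);print('pin end tool',R.T@(e-s['tcp_pos']))
```

```text
[[ 0.5135 -0.0737  0.138 ]
 [ 0.519  -0.0718  0.138 ]
 [ 0.5536 -0.0569  0.138 ]
 [ 0.5598 -0.055   0.138 ]] [ 0.53647872 -0.06433695  0.138     ]
rel tcp: x [-0.0255648  -0.01981539  0.01785249  0.02432742] y [-0.03068704 -0.03099326 -0.03046464 -0.03099988]
22.693488935217278 0.04341785955665034
pin end tool [ 0.03497363 -0.00013938 -0.03156771]
```

Emit:
servo_tool(
  moves=[
    [1.5,0,0.07,0,1],
    [2,0,0,0,1],
    [1.5,0,0,0,1],
    [0.6,0,0,0,1],
    [0,0,0,0,1],
    [0,-0.5,0,0,1],
    [0,-0.8,0,0,1],
    [0,-0.7,0,0,1],
    [0,0,0,0,1],
    [0,0,0,0,1],
  ],
)

```text
clock: 12.85
tcp_pos: [0.5329, -0.054, 0.1641]
orientation: [0.694, -0.137, 0.694, 0.137]
wrist_force: [-0.8, 1.4, -2.4]
finger_gap: 0.0293
```

```bash
cat > look.py <<'E'
from h import *
import sys
s=env.get_state();R=axes(s);print(s['tcp_pos'],'F',s['wrist_force'],'Ftool',R.T@s['wrist_force'],'T',s['ft_torque'])
n=sys.argv[1]
p=cam('wrist','w%s.png'%n)
b=cam('side','s%s.png'%n);a=cam('scene','c%s.png'%n)
B=cv2.resize(b['pixels'][210:310,290:390],(400,400),interpolation=cv2.INTER_CUBIC)
A=cv2.resize(a['pixels'][160:260,250:350],(400,400),interpolation=cv2.INTER_CUBIC)
W=cv2.resize(p['pixels'][180:300,210:350],(466,400),interpolation=cv2.INTER_CUBIC)
cv2.imwrite('pics/x%s.png'%n,np.vstack([np.hstack([A,B]),cv2.copyMakeBorder(W[:200],0,0,0,334,cv2.BORDER_CONSTANT)]))
E
python3 look.py 6
```

```text
[ 0.5329283  -0.0539773   0.16405425] F [-0.83357621  1.41190788 -2.41935122] Ftool [ 2.41986528  1.62201236 -0.23435324] T [-0.01538783 -0.00043934  0.02638764]
```

View pics/x6.png

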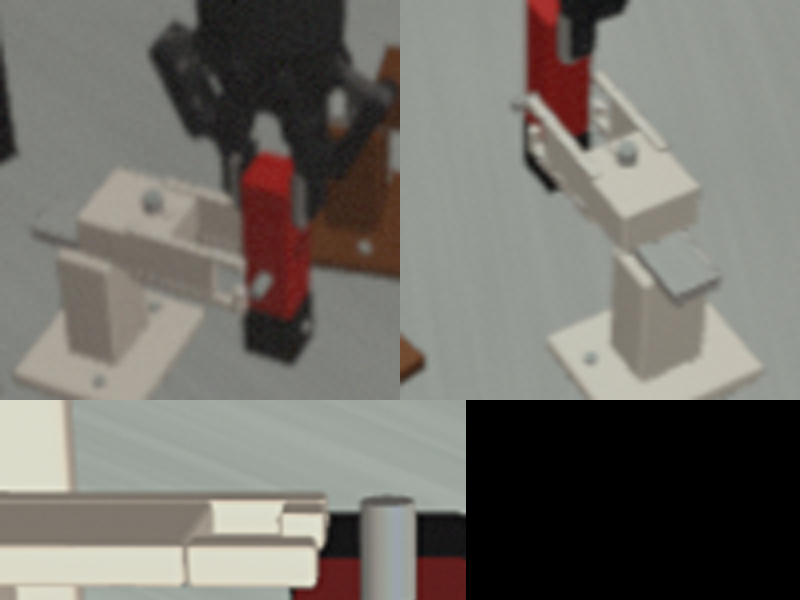

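Emit:
servo_tool(
  moves=[
    [0.15,0,0,0,1],
    [0,0,0,0,1],
    [0,-0.25,0,0,1],
    [0,-0.25,0,0,1],
    [0,-0.25,0,0,1],
    [0,-0.25,0,0,1],
    [0,-0.25,0,0,1],
    [0,-0.25,0,0,1],
    [0,-0.2,0,0,1],
    [0,0,0,0,1],
  ],
)

```text
clock: 14.25
tcp_pos: [0.5395, -0.0698, 0.1626]
orientation: [0.694, -0.137, 0.694, 0.137]
wrist_force: [0.9, -0.4, -1.2]
finger_gap: 0.0293
```

```bash
python3 look.py 7
```

```text
[ 0.53954149 -0.06976019  0.16258652] F [ 0.94788728 -0.42859126 -1.23384821] Ftool [ 1.23391436 -0.75681191  0.71361982] T [ 0.01422689  0.04207789 -0.04152561]
```

View pics/x7.png

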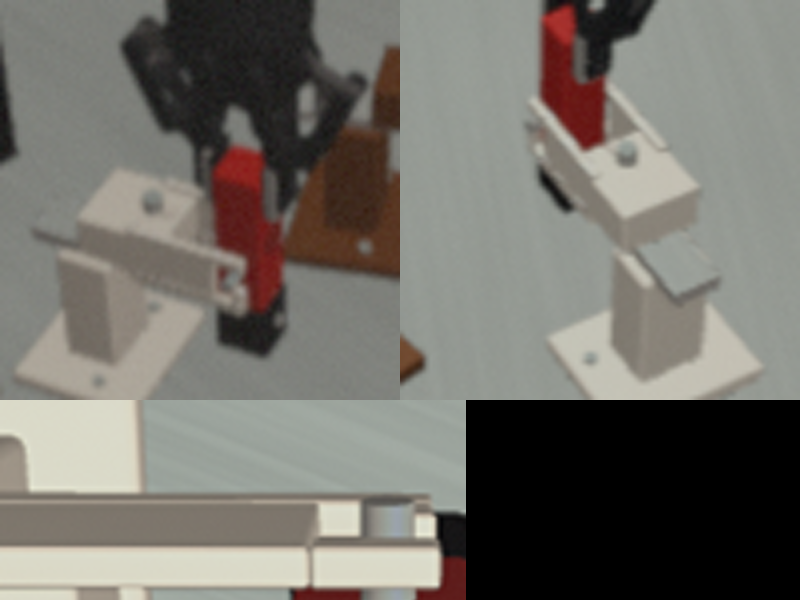

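Emit:
servo_tool(
  moves=[
    [0,-0.1,0,0,1],
    [0,-0.1,0,0,1],
    [0,-0.1,0,0,1],
    [0,-0.05,0,0,1],
    [0,-0.05,0,0,1],
    [0,-0.05,0,0,1],
    [0,0,0,0,1],
    [0,0,0,0,1],
    [0,0,0,0,1],
    [0,0,0,0,1],
  ],
)

```text
clock: 15.65
tcp_pos: [0.5412, -0.0737, 0.1626]
orientation: [0.694, -0.137, 0.694, 0.137]
wrist_force: [-0.7, 0.1, -1.6]
finger_gap: 0.0294
```

```bash
cat > f.py <<'E'
from h import *
F=[]
s=env.get_state();R=axes(s);t=np.radians(22.4);ey=np.array([-np.sin(t),np.cos(t)])
print(s['clock'],s['tcp_pos'],'Ftool',R.T@s['wrist_force'],'T',R.T@s['ft_torque'],'ytrav from pre',(s['tcp_pos'][:2]-[0.5245948,-0.03523873])@ey*1000)
E
python3 f.py
```

```text
15.65 [ 0.5411625  -0.07374963  0.16255682] Ftool [ 1.58364692  0.36508466 -0.63936492] T [ 0.021376   -0.01863284  0.02019752] ytrav from pre -41.918563136738776
```

Emit:
servo_tool(
  moves=[
    [0,-0.04,0,0,1],
    [0,-0.04,0,0,1],
    [0,-0.04,0,0,1],
    [0,-0.04,0,0,1],
    [0,-0.04,0,0,1],
    [0,0,0,0,1],
    [0,0,0,0,1],
    [0,0,0,0,1],
    [0,0,0,0,1],
    [0,0,0,0,1],
  ],
)

```text
clock: 16.9
tcp_pos: [0.542, -0.0756, 0.1626]
orientation: [0.694, -0.137, 0.694, 0.137]
wrist_force: [-0.2, 0.2, -1.1]
finger_gap: 0.0293
```

```bash
python3 f.py
```

```text
16.9 [ 0.54195886 -0.07560834  0.16260238] Ftool [ 1.09440109  0.28777241 -0.05300096] T [-0.00803717 -0.0505304  -0.02445032] ytrav from pre -43.940495977214916
```

Emit:
servo_tool(
  moves=[
    [0,-0.02,0,0,1],
    [0,-0.02,0,0,1],
    [0,-0.02,0,0,1],
    [0,-0.02,0,0,1],
    [0,0,0,0,1],
    [0,0,0,0,1],
    [0,0,0,0,1],
    [0,0,0,0,1],
    [0,0,0,0,1],
    [0,0,0,0,1],
  ],
)

```text
clock: 18.15
tcp_pos: [0.5422, -0.0762, 0.1625]
orientation: [0.694, -0.137, 0.694, 0.137]
wrist_force: [-0.8, 0.8, -1.2]
finger_gap: 0.0295
```

```bash
python3 f.py
```

```text
18.15 [ 0.54217091 -0.07624638  0.16254776] Ftool [ 1.17922646  1.07641702 -0.46394847] T [ 0.04428991 -0.11150151  0.52994146] ytrav from pre -44.611191564901404
```

```bash
cat > favg.py <<'E'
from h import *
L=[];P=[]
for i in range(8):
    s=env.get_state();R=axes(s);L.append(np.r_[R.T@s['wrist_force'],R.T@s['ft_torque']]);P.append(s['tcp_pos'])
    cam('side')
L=np.array(L);t=np.radians(22.4);ey=np.array([-np.sin(t),np.cos(t)])
print(np.round(L.mean(0),2),np.round(L.std(0),2),np.mean(P,0),'y',(np.mean(P,0)[:2]-[0.5245948,-0.03523873])@ey*1000,s['clock'])
E
python3 favg.py
```

```text
[ 1.16  1.92  0.42  0.05 -0.08  0.53] [0.47 0.54 0.43 0.03 0.03 0.04] [ 0.54218235 -0.07624804  0.16255348] y -44.617087917768984 18.5
```

Emit:
servo_tool(
  moves=[
    [0,0.04,0,0,1],
    [0,0.04,0,0,1],
    [0.1,0,0,0,1],
    [0.2,0,0,0,1],
    [0.2,0,0,0,1],
    [0.2,0,0,0,1],
    [0.2,0,0,0,1],
    [0.1,0,0,0,1],
    [0,0,0,0,1],
    [0,0,0,0,1],
  ],
)

```text
clock: 19.8
tcp_pos: [0.542, -0.0756, 0.1526]
orientation: [0.694, -0.137, 0.694, 0.137]
wrist_force: [0.4, 0.5, -1.0]
finger_gap: 0.0295
```

```bash
python3 favg.py;python3 look.py 8
```

```text
[ 1.03  0.15  0.05  0.   -0.    0.  ] [0.52 0.21 0.51 0.02 0.03 0.03] [ 0.54199216 -0.07562824  0.15264989] y -43.97158069707377 20.15
[ 0.54195499 -0.07561698  0.15260204] F [-0.06623353 -0.80554488 -1.93362602] Ftool [ 1.93353768 -0.71991874 -0.36789682] T [-0.03324943  0.03742729 -0.01467516]
```

View pics/x8.png

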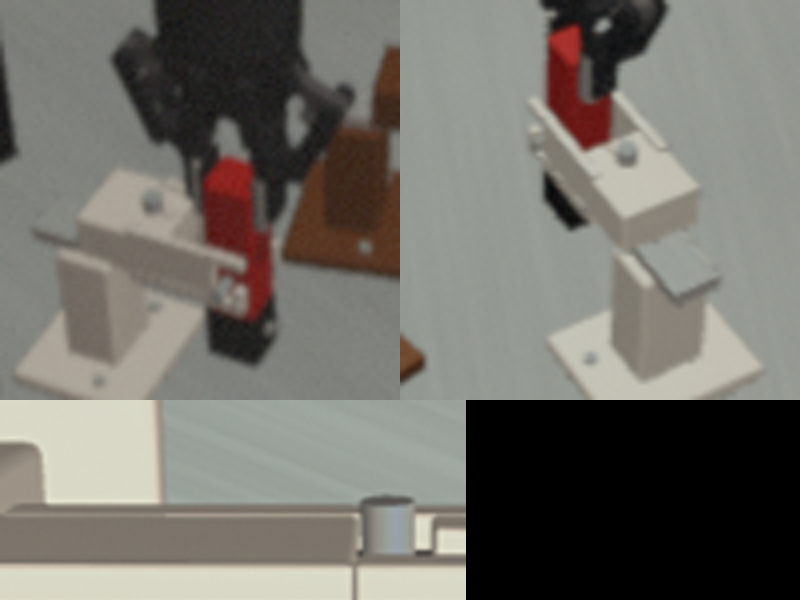

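Emit:
servo_tool(
  moves=[
    [0.08,0,0,0,1],
    [0.08,0,0,0,1],
    [0.06,0,0,0,1],
    [0.04,0,0,0,1],
    [0.03,0,0,0,1],
    [0.03,0,0,0,1],
    [0,0,0,0,1],
    [0,0,0,0,1],
    [0,0,0,0,1],
    [0,0,0,0,1],
  ],
)

```text
clock: 21.6
tcp_pos: [0.5419, -0.0756, 0.1494]
orientation: [0.694, -0.137, 0.694, 0.137]
wrist_force: [0.5, -0.1, -1.6]
finger_gap: 0.0294
```

```bash
python3 favg.py
```

```text
[ 1.35 -0.13  0.04 -0.    0.    0.  ] [0.37 0.36 0.6  0.03 0.02 0.02] [ 0.54194232 -0.07561267  0.14938644] y -43.938187865647244 21.95
```

Emit:
servo_tool(
  moves=[
    [0.02,0,0,0,1],
    [0.02,0,0,0,1],
    [0.02,0,0,0,1],
    [0.01,0,0,0,1],
    [0,0,0,0,1],
    [0,0,0,0,1],
    [0,0,0,0,1],
    [0,0,0,0,1],
    [0,0,0,0,1],
    [0,0,0,0,1],
  ],
)

```text
clock: 23.25
tcp_pos: [0.542, -0.0756, 0.1489]
orientation: [0.694, -0.137, 0.694, 0.137]
wrist_force: [-1.5, 0.6, 3.9]
finger_gap: 0.0292
```

```bash
python3 favg.py
```

```text
[-4.61  0.98 -1.4  -0.    0.27  0.27] [0.46 0.37 0.29 0.03 0.04 0.03] [ 0.54202605 -0.07563518  0.14886488] y -43.990915027501615 23.6
```

Emit:
servo_tool(
  moves=[
    [-0.03,0,0,0,1],
    [0,0,0,0,1],
    [0,0,0,0,0.3],
    [0,0,0,0,0.25],
    [0,0,0,0,0.2],
    [0,0,0,0,0.15],
    [0,0,0,0,0.1],
    [0,0,0,0,0.05],
    [0,0,0,0,0],
    [0,0,0,0,0],
  ],
  grip_force=20,
)

```text
clock: 24.9
tcp_pos: [0.542, -0.0756, 0.149]
orientation: [0.694, -0.137, 0.694, 0.137]
wrist_force: [0.3, -0.2, -0.9]
finger_gap: 0.0425
```

```bash
python3 favg.py;python3 look.py 9; python3 -c "
from h import *;print(env.get_state()['finger_gap'])"
```

```text
[ 0.27 -0.17 -0.12 -0.01 -0.01 -0.01] [0.46 0.42 0.51 0.03 0.03 0.03] [ 0.54195436 -0.07561604  0.14900211] y -43.94589631158863 25.25
[ 0.54194341 -0.07561843  0.14898209] F [ 0.03709344  0.66803944 -0.3020306 ] Ftool [0.30207493 0.60369348 0.28840946] T [-0.05260077  0.00444871  0.02808874]
0.04277350478894719
```

View pics/x9.png

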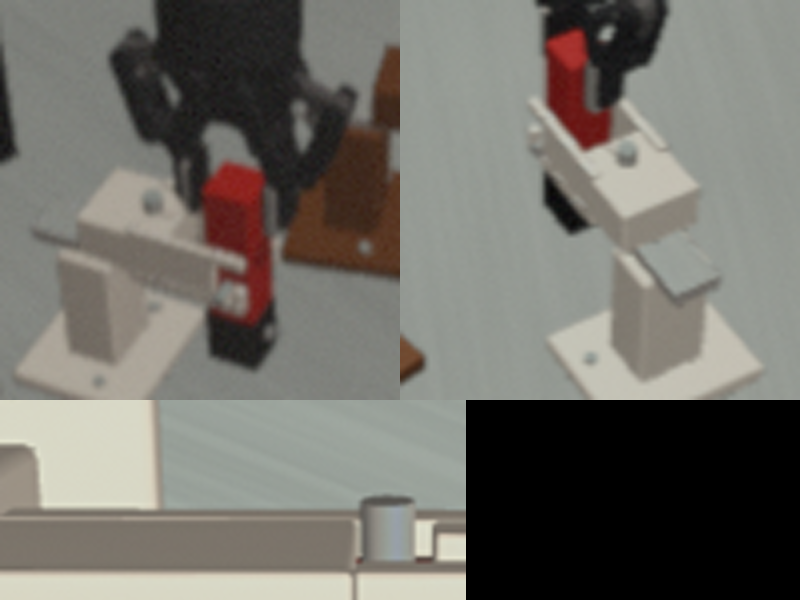

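View pics/w9.png

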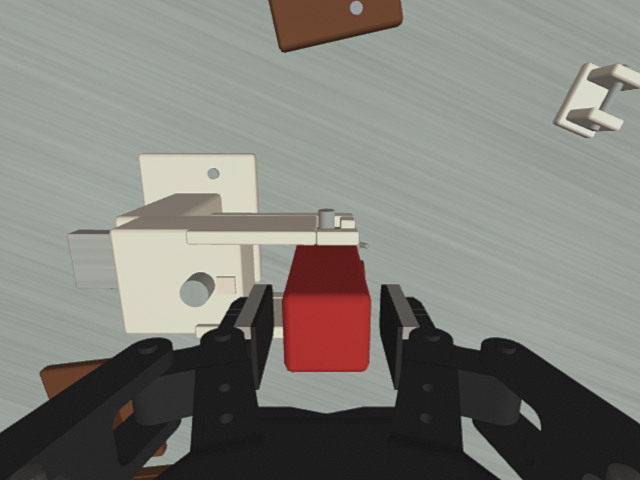

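Emit:
servo_tool(
  moves=[
    [0,0,0,0,-0.1],
    [0,0,0,0,-0.1],
    [-0.5,0,0,0,-0.1],
    [-1,0,0,0,-0.1],
    [-2,0,0,0,-0.1],
    [-3,0,0,0,-0.1],
    [-3,0,0,0,-0.1],
    [-3,0,0,0,-0.1],
    [-1,0,0,0,-0.1],
    [0,0,0,0,-0.1],
  ],
)

```text
clock: 26.7
tcp_pos: [0.5423, -0.0757, 0.2845]
orientation: [0.694, -0.137, 0.693, 0.137]
wrist_force: [0.6, 0.1, 0.3]
finger_gap: 0.047
```

```bash
python3 favg.py;python3 look.py 10
```

```text
[0.3  0.15 0.06 0.   0.   0.01] [0.41 0.43 0.48 0.02 0.02 0.04] [ 0.541575   -0.07552643  0.28309632] y -43.71848613967048 27.05
[ 0.54163948 -0.07553911  0.28330121] F [-0.2117736  -0.26847304  0.15435336] Ftool [-0.15422479 -0.1676078  -0.29811596] T [-0.01582878 -0.0196333   0.04462245]
```

View pics/x10.png

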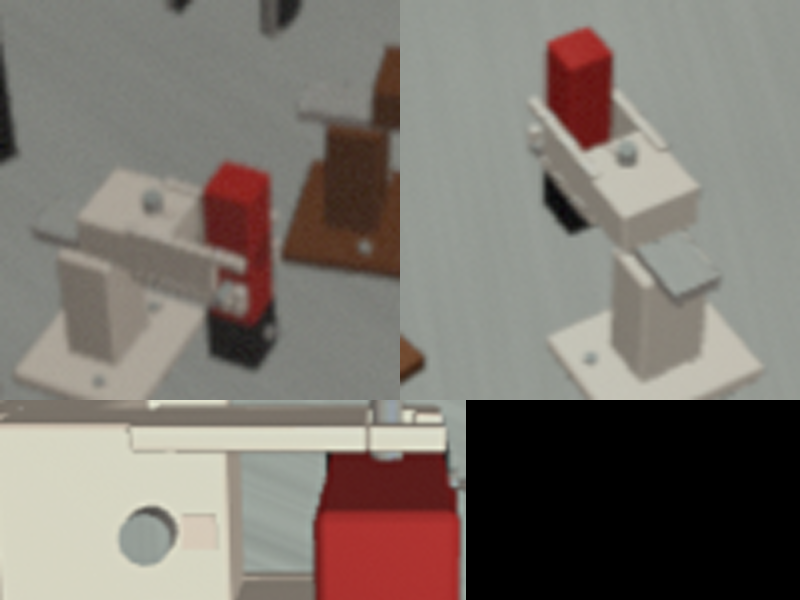

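View pics/w10.png

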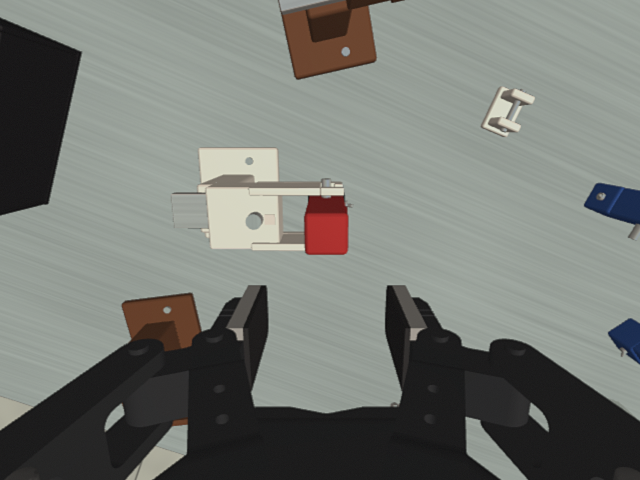

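Lamp hangs upright in both throats; the slide looks unmoved and the gripper is well clear. Handing in.

```bash
python3 -c "
from h import *
print(order.hand_in(), env.get_state()['clock'])"
```

```text
the job is handed in; nothing more can be done
the job is handed in; nothing more can be done
```

The red lamp is hanging upright by its pin in both throats of the white stand. I handed the job in at about 27 s of the 61 s allowed.

- **Grip and approach:** I gripped the lamp across its y faces near the top and brought the pin in under the lips at mid-slot height.
- **Touch:** I felt the back wall at about 2 N, well under the 7 N that shifts the slide. It was within 0.2 mm of where the wrist camera had placed it.
- **Seating:** I eased off about 0.7 mm and lowered the pin. It met the floor at the expected height with about 5–6 N of downward force. I relieved that and opened the fingers in small steps.
- **Last checks:** Pictures from all three cameras show the lamp upright with its pin seated, and the slide where it was. I compared the slide by eye in the pictures and did not measure it. The fingers are about 13 cm above the seating height and the wrist force reads zero within noise. I never approached the jar, clamp or mount. The mount shows in the last wrist picture; I didn't re-check the jar and clamp at the end.
- **Disagreements:** The scene and side cameras differed by a few mm on positions, so I used the wrist-camera measurements. No check failed.

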